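# Sort filled from empty canisters by weight

### The arm

A 6-joint arm with a two-finger parallel gripper is mounted at the origin on a cart in front of the work surface, level with it; the furniture and walls round the work are solid. World frame = base frame: x ahead of the robot, y to its left, z up, the work surface at z = 0. Lengths are in m, angles in degrees, forces in N, time in s.
With the tool pointing down it reaches from about 0.375 to 0.9 m from the base axis. Payload 3.1 kg.
Tool frame: the origin (TCP) lies on the centre line of the jaws, within the pads' length; the fingertips stand 25 mm ahead of it and the grasp point (between the pads) lies 6 mm ahead of it; z points along the fingers, y is the line along which they close (so a half turn about z gives the same grasp; the last joint's range is limited). The gripper opens to 87 mm and grips with 3 to 60 N. Pads are 19 mm wide; open, the fingers measure 117 mm over their backs; the gripper's body (75 mm by 190 mm) begins 51 mm behind the grasp point.
Start: joints at [66.492, 30.224, 82.088, -0, 67.689, -10.227], TCP at [0.144, 0.608, 0.248] pointing down, gripper open.
Joint ranges: [-176.69, 176.69], [-43.24, 126.21], [12.49, 139.97], [-82, 262], [0, 151.66], [-163.58, 163.58]. Speed limits (degrees/s): [159.86, 159.86, 180, 180, 180, 180].

### API

Orientations are given as a 3x3 rotation matrix whose columns are the frame's x, y, z axes.
In Python, from rig import read_state, capture, camera_params, hand_in gives the robot as it stands.
- The arm moves only by the tool apply_moves, never from a script. Its argument "rows" is a list of rows, each an object of numbers: "x", "y", "z": the shift along the tool's x, y, z in mm; "rx", "ry", "rz": the turn, a rotation vector about the tool's x, y, z in units of 6 degrees (1.0 is 6 degrees); "claw": the closure in counts, from 0 (fully open) to 255 (shut). A call has 1 to 10 rows; each row is the pose to reach, as a shift and turn from the pose commanded when the call began, along the tool's axes at that moment; what a row does not reach only later rows make up. A row lasts 1/8 s, in which the tool goes at most 62.5 mm and 10.7 degrees, less where a joint would pass 70% of its speed; a pose out of reach is approached as far as the arm can. A call with a gripper value outside its range is refused whole. The fingers move at their own pace and stop on an object; the grip force is fixed at half the most. Time passes only in rows, so rows that repeat a pose let the fingers close. It gives the time, the measured TCP pose, the force, the opening and the grip force at its end, in the units of the state.
- read_state(): the state, without advancing time (a new reading comes with each control period).
- capture(name): name is "side" or "top"; returns (picture, depth): 384x512x3 uint8, red, green, blue; 384x512 float32, m along the optical axis (not along the pixel's ray), 0 where there is no reading.
- camera_params(name): a dict with "fx", "fy", "cx", "cy" (pixels), "xyz" and "orientation" of the camera in the world. Camera axes: x right, y up, looking along -z (the intrinsics and any distortion apply to the point x, -y, -z); pixel columns grow to the right and rows downward; lengths in m; the calibration is good to about 2 mm. A picture is of the moment at which its call begins. camera_params takes no time and is no camera call.
- hand_in(): hands the job in; it is judged then, once.
The state is a dict: "time_s": time; "joint_positions": joint angles; "qvel": joint speeds; "tau": joint torques, N m; "position": TCP position; "tcp_rot": TCP orientation; "force": force on the tool from outside, world axes, zero at the start; "moment": the same for the moment, N m; "opening": opening from 0.0 (shut) to 1.0 (fully open); "grasp_force": force on a finger pad.
Only numpy, scipy, OpenCV 4.12 (cv2) and the standard library are available. Lean on these libraries where they do the work, as an engineer would, in place of code of your own. Each camera call takes 0.05 s, during which the arm holds its last target. There are 200 camera calls.

### The job

The three small orange canisters on the counter look alike, but some are filled and some are empty; one or two of the three are filled. Lift each to feel its weight, then stand the filled ones upright in the rectangular wooden tray and the empty ones upright in the round brass tray, setting them down without dropping them. Leave the tape dispenser, the order block and the desk bell alone, and do not tip a canister over.

Things in the scene. Friction and masses are not known exactly. Their poses are not given: they have to be found in the camera images.
- can_a: one of three canisters that look exactly alike: orange printed card, round, 67 mm diameter, 85 mm tall, standing upright. Origin: centre of its underside, z up. Empty it weighs about 0.1 kg, filled about 0.5 kg (each within some 20 percent); which it is does not show and is drawn anew each time, the name says nothing. Whatever is inside has 3 mm of play. Grip it round the wall, high up
- can_b: one of three canisters that look exactly alike: orange printed card, round, 67 mm diameter, 85 mm tall, standing upright. Origin: centre of its underside, z up. Empty it weighs about 0.1 kg, filled about 0.5 kg (each within some 20 percent); which it is does not show and is drawn anew each time, the name says nothing. Whatever is inside has 3 mm of play. Grip it round the wall, high up
- can_c: one of three canisters that look exactly alike: orange printed card, round, 67 mm diameter, 85 mm tall, standing upright. Origin: centre of its underside, z up. Empty it weighs about 0.1 kg, filled about 0.5 kg (each within some 20 percent); which it is does not show and is drawn anew each time, the name says nothing. Whatever is inside has 3 mm of play. Grip it round the wall, high up
- wood_tray: fixed rectangular dark wooden tray, 136 mm (its x) by 216 mm (its y) outside, walls 22 mm high and 8 mm thick, low brass bar handles outside its two short ends (to y = +-126 mm, 22 mm high). Origin: centre of its underside, z up; its inner floor, 120 by 200 mm, lies 8 mm above the origin. Takes two canisters side by side, at y = +-45 mm. For the filled canisters
- round_tray: fixed round brass tray, 208 mm across, rim 18 mm high and 4 mm thick; inner floor 6 mm above the origin, about 190 mm across. Origin: centre of its underside, z up. Takes two canisters side by side, 45 mm either side of its centre. For the empty canisters
- tape_dispenser: dark green tape dispenser, 47 x 133 x 67 mm tall, loose on the counter near its front edge, to the left; bystander, to be left alone. Origin: centre of its underside
- order_block: cream note block, 100 x 70 x 14 mm, loose; bystander, to be left alone. Origin: centre of its underside
- desk_bell: white domed desk bell on a black foot, 72 mm diameter, 52 mm tall, loose; bystander, to be left alone. Origin: centre of its underside
- seal_press: dark red embossing press, fixed, up to 320 mm tall, its lever pointing away to the left; it fills x 0.36 to 0.54 m, y 0.145 to 0.42 m of the counter: keep clear. Origin: under its body
- easel_truffle: fixed easel that holds a row of cream truffle boxes, about 220 mm tall; it begins at x = 0.62 m and fills y -0.22 to 0.05 m: keep clear. Origin: on its foot

How it is judged:
By the outcome, as a careful person would: the job done as asked, in the order asked, and still so for the second after the job is handed in, with the robot touching nothing.
It also fails if it takes over 59 s, if anything falls off the work surface, if the arm or the gripper's body presses on something with over 40 N, if the wrist force passes 120 N, or if a joint passes its speed limit or range.

## Working session

There is one attempt and no reset: what is moved stays moved. The work goes in short steps, Python scripts to look and compute and a tool call to move; the robot and the scene stay as the last step left them, time stands still between calls to the robot, and variables do not carry over. Pictures are saved under pics/ and viewed, at most 10 in all, crops included, and the job is handed in when it is done.

Besides the shell and the picture viewer there is one more tool, called in YAML: its name, and indented under it one key for each argument. apply_moves: Moves the arm, as the interface text tells. Its arguments: {"type":"object","properties":{"rows":{"type":"array"}},"required":["rows"]}

```bash
mkdir -p pics; ls
python3 - <<'E'
from rig import *
import cv2,numpy as np
for n in ("top","side"):
    p,d=capture(n); cv2.imwrite(f"pics/{n}0.png",p[:,:,::-1]); np.savez(f"{n}0.npz",p=p,d=d)
    print(n,camera_params(n))
s=read_state();print({k:np.round(v,3).tolist() for k,v in s.items()})
E
```

```text
pics
top {'fx': 403.50753863580854, 'fy': 403.50753863580854, 'cx': 259.260801894304, 'cy': 185.03964625722128, 'xyz': array([ 0.45743493, -0.05552371,  1.31528776]), 'orientation': array([[-0.02647928,  0.99654715, -0.07869319],
       [-0.99963872, -0.02603358,  0.00668451],
       [ 0.00461277,  0.07884176,  0.99687647]])}
side {'fx': 410.4891837543013, 'fy': 410.4891837543013, 'cx': 256.1561123947405, 'cy': 188.61397016962013, 'xyz': array([0.4240795 , 0.90111049, 0.63376099]), 'orientation': array([[-0.98995469,  0.06251534, -0.126813  ],
       [-0.14075291, -0.52048094,  0.8421925 ],
       [-0.0133538 ,  0.85158172,  0.52405177]])}
{'time_s': 0.1, 'joint_positions': [66.49, 30.275, 82.148, 0.001, 67.689, -10.227], 'qvel': [0.045, -0.217, -0.191, -0.02, -0.155, -0.088], 'tau': [-0.0, -44.099, -17.715, 0.063, 0.053, -0.0], 'position': [0.143, 0.608, 0.247], 'tcp_rot': [[-0.973, 0.23, -0.001], [0.23, 0.973, -0.002], [0.0, -0.002, -1.0]], 'force': [0.54, 0.225, -0.214], 'moment': [0.004, -0.025, 0.011], 'grasp_force': 0.0, 'opening': 1.001}
```

View pics/top0.png

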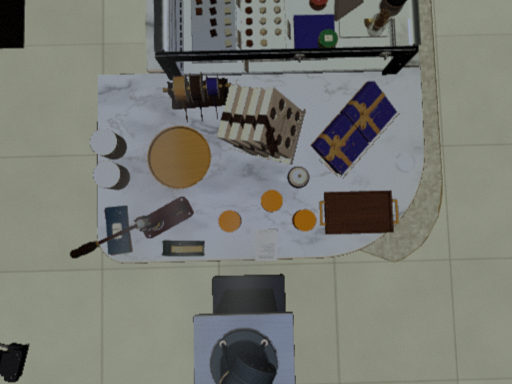

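View pics/side0.png

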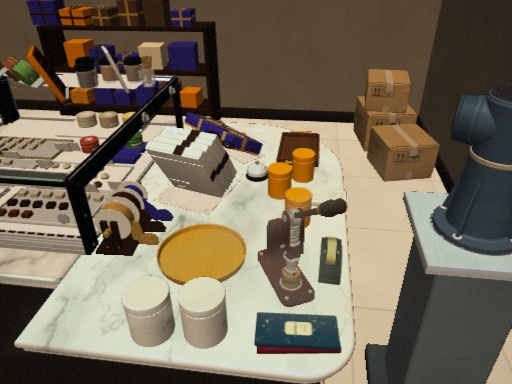

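The top view shows the canisters at (230,220), (272,200) and (304,219), the wood tray at (358,212), the round tray at (180,157), the bell at (298,177), the block at (267,244) and the tape dispenser at (184,248). The side view agrees. Next I'll measure positions.

```bash
cat > h.py <<'E'
import numpy as np,cv2
from rig import *
def cloud(n,p,d):
    c=camera_params(n); v,u=np.mgrid[:384,:512]
    P=np.stack([(u-c["cx"])/c["fx"]*d,-(v-c["cy"])/c["fy"]*d,-d],-1)
    W=P@c["orientation"].T+c["xyz"]; W[d<=0]=np.nan
    return W
E
python3 - <<'E'
from h import *
z=np.load("top0.npz");p,d=z["p"],z["d"];W=cloud("top",p,d)
hsv=cv2.cvtColor(p,cv2.COLOR_RGB2HSV)
def rep(name,m):
    n,l,st,c=cv2.connectedComponentsWithStats(m.astype(np.uint8))
    for i in range(1,n):
        if st[i,4]>60:
            q=W[l==i]; q=q[~np.isnan(q[:,0])]
            r=cv2.minAreaRect(q[:,:2].astype(np.float32))
            print(name,c[i].round(),st[i,4],"c",np.round(r[0],4),"size",np.round(r[1],3),"ang",round(r[2],1),"z",np.round(np.median(q[:,2]),3))
V=W[...,2]; X=W[...,0];Y=W[...,1]
reg=(X>.2)&(X<.75)
rep("can",reg&(V>.075)&(V<.095)&(hsv[...,1]>120)&(hsv[...,0]<25))
v,u=np.mgrid[:384,:512]
box=lambda a,b,c,e:(u>=a)&(u<b)&(v>=c)&(v<e)
rep("wood(handles)",box(312,405,182,245)&(V>.013)&(V<.04))
rep("wood",box(312,405,182,245)&(V>.004)&(V<.04)&(hsv[...,2]<110))
rep("round",box(140,217,120,194)&(V>.004)&(V<.04)&(hsv[...,1]>120))
rep("bell",box(284,312,163,190)&(V>.01))
rep("block",box(250,282,228,262)&(V>.007))
rep("tape",box(155,212,235,262)&(V>.03))
rep("press",box(60,200,190,262)&(V>.08))
rep("easel",box(215,308,80,165)&(V>.03))
print(np.nanmedian(V[225:235,212:217]), np.nanmedian(V[180:190,230:250]))
E
```

```text
can [343. 142.] 218 c [ 0.683  -0.3317] size [0.036 0.159] ang 51.4 z 0.087
can [271. 200.] 354 c [ 0.5065 -0.0983] size [0.061 0.064] ang 87.9 z 0.085
can [229. 221.] 352 c [0.4476 0.0294] size [0.064 0.061] ang 89.6 z 0.085
can [304. 220.] 367 c [ 0.4445 -0.1986] size [0.064 0.061] ang 88.5 z 0.085
wood(handles) [359. 213.] 742 c [ 0.4636 -0.3812] size [0.252 0.136] ang 89.8 z 0.022
wood [358. 212.] 2756 c [ 0.4646 -0.38  ] size [0.219 0.137] ang 89.6 z 0.009
round [189. 156.] 1458 c [0.6607 0.159 ] size [0.196 0.128] ang 3.3 z 0.007
bell [298. 177.] 326 c [ 0.582  -0.1905] size [0.064 0.062] ang 15.7 z 0.036
block [266. 245.] 680 c [ 0.3688 -0.0791] size [0.067 0.099] ang 88.3 z 0.014
tape [180. 249.] 434 c [0.3649 0.1834] size [0.124 0.046] ang 87.6 z 0.046
press [131. 229.] 1012 c [0.4368 0.2902] size [0.041 0.27 ] ang 24.3 z 0.196
easel [259. 121.] 4919 c [ 0.7544 -0.0529] size [0.305 0.197] ang 71.4 z 0.178
-0.00039008152962027864 0.0001576051278009416
```

Run:
```python
from h import *
from scipy.optimize import least_squares
Ws=[]
for n in("top","side"):
    z=np.load(n+"0.npz");W=cloud(n,z["p"],z["d"]);Ws.append(W)
    hsv=cv2.cvtColor(z["p"],cv2.COLOR_RGB2HSV)
    r=(W[...,0]>.5)&(W[...,0]<.8)&(W[...,1]>.03)&(W[...,1]<.32)&(W[...,2]>.011)&(W[...,2]<.03)&(hsv[...,1]>120)&(hsv[...,0]<28)
    q=W[r]; f=least_squares(lambda a:np.hypot(q[:,0]-a[0],q[:,1]-a[1])-a[2],[.65,.18,.1],loss="soft_l1",f_scale=.003)
    print(n,len(q),f.x.round(4),np.median(q[:,2]).round(3))
    for o in[((.3636),(.04))]:
        pass
    h=(W[...,2]>.075)&(W[...,2]<.095)&(hsv[...,1]>120)&(hsv[...,0]<25)&(W[...,0]<.56)&(W[...,0]>.35)
    if n=="side":
        k,l,st,c=cv2.connectedComponentsWithStats(h.astype(np.uint8))
        for i in range(1,k):
            if st[i,4]>60: print(c[i],W[l==i].mean(0).round(4), W[l==i].min(0).round(3),W[l==i].max(0).round(3))
Q=np.concatenate([w.reshape(-1,3) for w in Ws]);Q=Q[~np.isnan(Q[:,0])]
print("max height cm; rows x .36.. , cols y .05..")
for x in np.arange(.34,.96,.04):
    print(round(x,2),[ (lambda s:int(100*s[:,2].max()) if len(s) else -9)(Q[(abs(Q[:,0]-x-.02)<.02)&(abs(Q[:,1]-y-.02)<.02)]) for y in np.arange(-.26,.46,.04)])
```

```text
top 122 [0.6751 0.1688 0.0712] 0.013
side 761 [0.6601 0.1968 0.1012] 0.017
[303.80544747 154.18677043] [ 0.4448 -0.1895  0.0849] [ 0.412 -0.227  0.075] [ 0.478 -0.162  0.091]
[279.67785235 169.08053691] [ 0.5069 -0.0904  0.0851] [ 0.475 -0.13   0.075] [ 0.54  -0.063  0.09 ]
[298.04282116 195.72292191] [0.4492 0.04   0.0851] [ 0.417 -0.001  0.075] [0.482 0.068 0.089]
max height cm; rows x .36.. , cols y .05..
0.34 [0, 0, 0, 1, 2, 1, 0, 0, 0, 4, 6, 7, 4, 0, 0, 29, 31, 2]
0.38 [8, 9, 8, 1, 2, 1, 8, 8, 0, 3, 4, 5, 4, 2, 25, 30, 31, 2]
0.42 [8, 9, 9, 0, 0, 0, 9, 9, 8, 0, 1, 2, 20, 22, 24, 3, 3, 2]
0.46 [8, 9, 8, 8, 9, 0, 8, 9, 8, 0, 11, 13, 19, 20, 1, 2, 3, 2]
0.5 [2, 0, 0, 9, 9, 0, 1, 0, 0, 0, 10, 11, 1, 0, 0, 2, 2, 2]
0.54 [2, 5, 4, 0, 8, 0, 0, 0, 0, 2, 2, 2, 2, 0, 0, 10, 10, 10]
0.58 [3, 5, 4, 0, 0, 0, 0, 0, 1, 2, 1, 1, 1, 2, 0, 10, 10, 10]
0.62 [11, 0, 7, 15, 16, 10, 0, 0, 2, 2, 1, 1, 1, 2, 0, 10, 10, 10]
0.66 [11, 3, 9, 16, 19, 19, 19, 19, 2, 2, 1, 1, 1, 2, 0, 10, 10, 10]
0.7 [9, 4, 11, 17, 19, 19, 19, 19, 0, 2, 1, 1, 1, 2, 0, 10, 10, 10]
0.74 [0, 6, 12, 18, 19, 19, 19, 19, 3, 2, 3, 2, 2, 0, 0, 0, 9, 0]
0.78 [0, 7, 14, 19, 19, 19, 19, 18, 4, 7, 7, 1, 0, 0, 0, 0, 0, 0]
0.82 [0, 0, 0, 19, 19, 19, 19, 10, 10, 11, 11, 11, 8, 0, 0, 0, 0, 0]
0.86 [0, 0, 0, 0, 0, 0, 15, 11, 11, 11, 12, 11, 8, 0, 0, 0, 0, 0]
0.9 [21, 21, 21, 21, 21, 21, 21, 21, 21, 21, 21, 21, 21, 0, 0, 0, 0, 0]
0.94 [3, 3, 2, 3, 3, 5, 3, 3, 3, 3, 2, 21, 21, 0, 0, 0, 0, 0]
```

apply_moves:
  rows:
    - {"z":-60}
    - {"z":-120}
    - {"z":-150}
    - {"x":-50,"y":-57,"z":-150,"rz":1.6}
    - {"x":-100,"y":-114,"z":-150,"rz":3.2}
    - {"x":-140,"y":-160,"z":-150,"rz":4.8}
    - {"x":-180,"y":-206,"z":-150,"rz":6.4}
    - {"x":-220,"y":-252,"z":-150,"rz":8.0}
    - {"x":-260,"y":-297,"z":-150,"rz":9.6}
    - {"x":-300,"y":-343,"z":-150,"rz":11.2}

```text
validation failed for argument at $.ro...
```

```bash
cat > go.py <<'E'
import sys,numpy as np
from rig import read_state
from scipy.spatial.transform import Rotation as R
s=read_state();p=np.array(s["position"]);M=np.array(s["tcp_rot"])
T=np.array([[0,1,0],[1,0,0],[0,0,-1.]])
print("t",s["time_s"],"p",p.round(4),"rot",(R.from_matrix(M.T@T).as_rotvec(degrees=True)/6).round(2),"F",np.round(s["force"],2),"open",s["opening"],"g",s["grasp_force"])
if len(sys.argv)>3: print("tool mm",((np.array(list(map(float,sys.argv[1:4])))-p)@M*1000).round(1))
E
python3 go.py .448 .031 .200
```

```text
t 0.1 p [0.1433 0.6077 0.2467] rot [-2.000e-02  1.000e-02  1.279e+01] F [ 0.54  0.22 -0.21] open 1.0011898085137978 g 0.0
tool mm [-429.1 -491.2   47.4]
```

apply_moves:
  rows:
    - {"x":0,"y":0,"z":-60,"rx":0,"ry":0,"rz":0,"claw":0}

```text
time_s: 0.22
position: [0.1423, 0.605, 0.3021]
tcp_rot: [[-0.973, 0.23, -0.006], [0.23, 0.973, -0.013], [0.002, -0.014, -1.0]]
force: [0.2, 1.4, 0.1]
opening: 1.001
grasp_force: 0.0
```

apply_moves:
  rows:
    - {"x":0,"y":0,"z":-50,"rx":0,"ry":0,"rz":0,"claw":0}
    - {"x":0,"y":0,"z":-90,"rx":0,"ry":0,"rz":0,"claw":0}
    - {"x":-40,"y":-46,"z":-90,"rx":0,"ry":0,"rz":1.6,"claw":0}
    - {"x":-80,"y":-92,"z":-90,"rx":0,"ry":0,"rz":3.2,"claw":0}
    - {"x":-120,"y":-138,"z":-90,"rx":0,"ry":0,"rz":4.8,"claw":0}
    - {"x":-160,"y":-184,"z":-90,"rx":0,"ry":0,"rz":6.4,"claw":0}
    - {"x":-200,"y":-230,"z":-90,"rx":0,"ry":0,"rz":8.0,"claw":0}
    - {"x":-240,"y":-276,"z":-90,"rx":0,"ry":0,"rz":9.6,"claw":0}
    - {"x":-280,"y":-322,"z":-90,"rx":0,"ry":0,"rz":11.2,"claw":0}
    - {"x":-320,"y":-367,"z":-90,"rx":0,"ry":0,"rz":12.8,"claw":0}

```text
time_s: 1.48
position: [0.371, 0.1757, 0.3974]
tcp_rot: [[0.007, 1.0, 0.0], [1.0, -0.007, 0.0], [0.0, 0.0, -1.0]]
force: [0.9, 0.6, 0.2]
opening: 1.0
grasp_force: 0.0
```

```bash
python3 go.py .448 .031 .150
```

```text
t 1.475 p [0.371  0.1757 0.3974] rot [ 0.   -0.   -0.07] F [0.94 0.6  0.24] open 0.9995627523978194 g 0.0
tool mm [-144.2   78.   247.4]
```

apply_moves:
  rows:
    - {"x":-50,"y":26,"z":0,"rx":0,"ry":0,"rz":0,"claw":0}
    - {"x":-100,"y":52,"z":20,"rx":0,"ry":0,"rz":0,"claw":0}
    - {"x":-143,"y":78,"z":50,"rx":0,"ry":0,"rz":0,"claw":0}
    - {"x":-143,"y":78,"z":105,"rx":0,"ry":0,"rz":0,"claw":0}
    - {"x":-143,"y":78,"z":160,"rx":0,"ry":0,"rz":0,"claw":0}
    - {"x":-143,"y":78,"z":215,"rx":0,"ry":0,"rz":0,"claw":0}
    - {"x":-143,"y":78,"z":247,"rx":0,"ry":0,"rz":0,"claw":0}
    - {"x":-143,"y":78,"z":247,"rx":0,"ry":0,"rz":0,"claw":0}

```text
time_s: 2.48
position: [0.4465, 0.0347, 0.1485]
tcp_rot: [[0.002, 1.0, -0.007], [1.0, -0.002, 0.001], [0.001, -0.007, -1.0]]
force: [-0.2, -0.1, -0.2]
opening: 1.002
grasp_force: 0.0
```

```bash
python3 go.py .448 .031 .071
```

```text
t 2.475 p [0.4465 0.0347 0.1485] rot [-0.06 -0.01 -0.02] F [-0.21 -0.11 -0.23] open 1.002371912866415 g 0.0
tool mm [-3.8  2.  77.5]
```

apply_moves:
  rows:
    - {"x":-3,"y":2,"z":35,"rx":0,"ry":0,"rz":0,"claw":0}
    - {"x":-3,"y":2,"z":65,"rx":0,"ry":0,"rz":0,"claw":0}
    - {"x":-3,"y":2,"z":77,"rx":0,"ry":0,"rz":0,"claw":0}
    - {"x":-3,"y":2,"z":77,"rx":0,"ry":0,"rz":0,"claw":0}
    - {"x":-3,"y":2,"z":77,"rx":0,"ry":0,"rz":0,"claw":110}
    - {"x":-3,"y":2,"z":77,"rx":0,"ry":0,"rz":0,"claw":110}
    - {"x":-3,"y":2,"z":77,"rx":0,"ry":0,"rz":0,"claw":110}
    - {"x":-3,"y":2,"z":77,"rx":0,"ry":0,"rz":0,"claw":110}

```text
time_s: 3.48
position: [0.449, 0.0316, 0.0742]
tcp_rot: [[0.001, 1.0, -0.003], [1.0, -0.001, 0.0], [0.0, -0.003, -1.0]]
force: [-4.2, -0.6, 7.0]
opening: 0.772
grasp_force: 30.0
```

```bash
python3 go.py .448 .031 .121
```

```text
t 3.475 p [0.449  0.0316 0.0742] rot [-0.02 -0.   -0.01] F [-4.17 -0.63  7.04] open 0.7719191394610815 g 30.001365733332932
tool mm [ -0.6  -1.1 -46.8]
```

apply_moves:
  rows:
    - {"x":0,"y":0,"z":-10,"rx":0,"ry":0,"rz":0,"claw":110}
    - {"x":0,"y":0,"z":-30,"rx":0,"ry":0,"rz":0,"claw":110}
    - {"x":0,"y":0,"z":-50,"rx":0,"ry":0,"rz":0,"claw":110}
    - {"x":0,"y":0,"z":-60,"rx":0,"ry":0,"rz":0,"claw":110}
    - {"x":0,"y":0,"z":-60,"rx":0,"ry":0,"rz":0,"claw":110}
    - {"x":0,"y":0,"z":-60,"rx":0,"ry":0,"rz":0,"claw":110}
    - {"x":0,"y":0,"z":-60,"rx":0,"ry":0,"rz":0,"claw":110}
    - {"x":0,"y":0,"z":-60,"rx":0,"ry":0,"rz":0,"claw":110}

```text
time_s: 4.47
position: [0.4502, 0.0315, 0.1331]
tcp_rot: [[0.001, 1.0, -0.001], [1.0, -0.001, 0.0], [0.0, -0.001, -1.0]]
force: [-0.1, 0.5, -4.4]
opening: 0.774
grasp_force: 30.0
```

```bash
python3 go.py .660 .152 .210
```

```text
t 4.475 p [0.4502 0.0315 0.1331] rot [-0.01 -0.   -0.01] F [-0.1   0.52 -4.4 ] open 0.7741413647709602 g 29.999247102532536
tool mm [120.8 209.5 -77.1]
```

apply_moves:
  rows:
    - {"x":0,"y":0,"z":25,"rx":0,"ry":0,"rz":0,"claw":110}
    - {"x":0,"y":0,"z":45,"rx":0,"ry":0,"rz":0,"claw":110}
    - {"x":0,"y":0,"z":55,"rx":0,"ry":0,"rz":0,"claw":110}
    - {"x":0,"y":0,"z":58,"rx":0,"ry":0,"rz":0,"claw":110}
    - {"x":0,"y":0,"z":59,"rx":0,"ry":0,"rz":0,"claw":110}
    - {"x":0,"y":0,"z":60,"rx":0,"ry":0,"rz":0,"claw":110}
    - {"x":0,"y":0,"z":60,"rx":0,"ry":0,"rz":0,"claw":110}

```text
time_s: 5.35
position: [0.4509, 0.0314, 0.0743]
tcp_rot: [[0.001, 1.0, 0.001], [1.0, -0.001, -0.0], [-0.0, 0.002, -1.0]]
force: [0.5, -0.4, -0.2]
opening: 0.772
grasp_force: 30.0
```

```bash
python3 go.py .507 -.0975 .150
```

```text
t 5.35 p [0.4509 0.0314 0.0743] rot [ 0.01  0.   -0.01] F [ 0.47 -0.38 -0.18] open 0.7715494520814626 g 30.00018556136638
tool mm [-128.8   56.3  -75.6]
```

apply_moves:
  rows:
    - {"x":0,"y":0,"z":0,"rx":0,"ry":0,"rz":0,"claw":0}
    - {"x":0,"y":0,"z":0,"rx":0,"ry":0,"rz":0,"claw":0}
    - {"x":0,"y":0,"z":-20,"rx":0,"ry":0,"rz":0,"claw":0}
    - {"x":0,"y":0,"z":-60,"rx":0,"ry":0,"rz":0,"claw":0}
    - {"x":0,"y":0,"z":-85,"rx":0,"ry":0,"rz":0,"claw":0}
    - {"x":-45,"y":18,"z":-85,"rx":0,"ry":0,"rz":0,"claw":0}
    - {"x":-90,"y":37,"z":-85,"rx":0,"ry":0,"rz":0,"claw":0}
    - {"x":-129,"y":56,"z":-80,"rx":0,"ry":0,"rz":0,"claw":0}
    - {"x":-129,"y":56,"z":-76,"rx":0,"ry":0,"rz":0,"claw":0}
    - {"x":-129,"y":56,"z":-76,"rx":0,"ry":0,"rz":0,"claw":0}

```text
time_s: 6.6
position: [0.505, -0.0969, 0.1489]
tcp_rot: [[0.002, 1.0, -0.003], [1.0, -0.002, 0.001], [0.001, -0.003, -1.0]]
force: [0.2, 0.4, -0.2]
opening: 1.003
grasp_force: 0.0
```

```bash
python3 go.py .507 -.0975 .073
```

```text
t 6.6 p [ 0.505  -0.0969  0.1489] rot [-0.02 -0.01 -0.02] F [ 0.23  0.36 -0.2 ] open 1.0025684253161185 g 0.0
tool mm [-0.7  2.2 75.9]
```

apply_moves:
  rows:
    - {"x":0,"y":2,"z":40,"rx":0,"ry":0,"rz":0,"claw":0}
    - {"x":0,"y":2,"z":67,"rx":0,"ry":0,"rz":0,"claw":0}
    - {"x":0,"y":2,"z":76,"rx":0,"ry":0,"rz":0,"claw":0}
    - {"x":0,"y":2,"z":76,"rx":0,"ry":0,"rz":0,"claw":0}
    - {"x":0,"y":2,"z":76,"rx":0,"ry":0,"rz":0,"claw":110}
    - {"x":0,"y":2,"z":76,"rx":0,"ry":0,"rz":0,"claw":110}
    - {"x":0,"y":2,"z":76,"rx":0,"ry":0,"rz":0,"claw":110}
    - {"x":0,"y":2,"z":76,"rx":0,"ry":0,"rz":0,"claw":110}

```text
time_s: 7.6
position: [0.5076, -0.0976, 0.0743]
tcp_rot: [[0.001, 1.0, -0.001], [1.0, -0.001, 0.0], [0.0, -0.001, -1.0]]
force: [-3.9, -0.7, 7.2]
opening: 0.771
grasp_force: 30.0
```

apply_moves:
  rows:
    - {"x":0,"y":0,"z":-10,"rx":0,"ry":0,"rz":0,"claw":110}
    - {"x":0,"y":0,"z":-30,"rx":0,"ry":0,"rz":0,"claw":110}
    - {"x":0,"y":0,"z":-50,"rx":0,"ry":0,"rz":0,"claw":110}
    - {"x":0,"y":0,"z":-60,"rx":0,"ry":0,"rz":0,"claw":110}
    - {"x":0,"y":0,"z":-60,"rx":0,"ry":0,"rz":0,"claw":110}
    - {"x":0,"y":0,"z":-60,"rx":0,"ry":0,"rz":0,"claw":110}
    - {"x":0,"y":0,"z":-60,"rx":0,"ry":0,"rz":0,"claw":110}

```text
time_s: 8.48
position: [0.5078, -0.0974, 0.1328]
tcp_rot: [[0.002, 1.0, -0.002], [1.0, -0.002, 0.001], [0.001, -0.002, -1.0]]
force: [0.5, -0.2, -5.2]
opening: 0.768
grasp_force: 30.0
```

apply_moves:
  rows:
    - {"x":0,"y":0,"z":25,"rx":0,"ry":0,"rz":0,"claw":110}
    - {"x":0,"y":0,"z":45,"rx":0,"ry":0,"rz":0,"claw":110}
    - {"x":0,"y":0,"z":55,"rx":0,"ry":0,"rz":0,"claw":110}
    - {"x":0,"y":0,"z":58,"rx":0,"ry":0,"rz":0,"claw":110}
    - {"x":0,"y":0,"z":59,"rx":0,"ry":0,"rz":0,"claw":110}
    - {"x":0,"y":0,"z":60,"rx":0,"ry":0,"rz":0,"claw":110}
    - {"x":0,"y":0,"z":60,"rx":0,"ry":0,"rz":0,"claw":110}

```text
time_s: 9.35
position: [0.5087, -0.0978, 0.0743]
tcp_rot: [[0.001, 1.0, 0.001], [1.0, -0.001, -0.001], [-0.001, 0.001, -1.0]]
force: [0.5, 0.5, 0.1]
opening: 0.767
grasp_force: 30.0
```

```bash
python3 go.py .4447 -.197 .150
```

```text
t 9.35 p [ 0.5087 -0.0978  0.0743] rot [ 0.01  0.01 -0.01] F [0.46 0.48 0.07] open 0.7671718656259456 g 29.9978480162099
tool mm [-99.3 -63.8 -75.7]
```

apply_moves:
  rows:
    - {"x":0,"y":0,"z":0,"rx":0,"ry":0,"rz":0,"claw":0}
    - {"x":0,"y":0,"z":0,"rx":0,"ry":0,"rz":0,"claw":0}
    - {"x":0,"y":0,"z":-20,"rx":0,"ry":0,"rz":0,"claw":0}
    - {"x":0,"y":0,"z":-60,"rx":0,"ry":0,"rz":0,"claw":0}
    - {"x":0,"y":0,"z":-85,"rx":0,"ry":0,"rz":0,"claw":0}
    - {"x":-40,"y":-25,"z":-85,"rx":0,"ry":0,"rz":0,"claw":0}
    - {"x":-80,"y":-50,"z":-85,"rx":0,"ry":0,"rz":0,"claw":0}
    - {"x":-99,"y":-64,"z":-80,"rx":0,"ry":0,"rz":0,"claw":0}
    - {"x":-99,"y":-64,"z":-76,"rx":0,"ry":0,"rz":0,"claw":0}
    - {"x":-99,"y":-64,"z":-76,"rx":0,"ry":0,"rz":0,"claw":0}

```text
time_s: 10.6
position: [0.4442, -0.1961, 0.1494]
tcp_rot: [[0.002, 1.0, -0.0], [1.0, -0.002, 0.001], [0.001, -0.0, -1.0]]
force: [0.8, -0.2, 0.6]
opening: 0.997
grasp_force: 0.0
```

```bash
python3 go.py .4447 -.197 .073
```

```text
t 10.6 p [ 0.4442 -0.1961  0.1494] rot [-0.   -0.01 -0.02] F [ 0.84 -0.16  0.58] open 0.9968948965922854 g 0.0
tool mm [-1.   0.5 76.4]
```

apply_moves:
  rows:
    - {"x":-1,"y":1,"z":40,"rx":0,"ry":0,"rz":0,"claw":0}
    - {"x":-1,"y":1,"z":67,"rx":0,"ry":0,"rz":0,"claw":0}
    - {"x":-1,"y":1,"z":76,"rx":0,"ry":0,"rz":0,"claw":0}
    - {"x":-1,"y":1,"z":76,"rx":0,"ry":0,"rz":0,"claw":0}
    - {"x":-1,"y":1,"z":76,"rx":0,"ry":0,"rz":0,"claw":110}
    - {"x":-1,"y":1,"z":76,"rx":0,"ry":0,"rz":0,"claw":110}
    - {"x":-1,"y":1,"z":76,"rx":0,"ry":0,"rz":0,"claw":110}
    - {"x":-1,"y":1,"z":76,"rx":0,"ry":0,"rz":0,"claw":110}

```text
time_s: 11.6
position: [0.4455, -0.1978, 0.0743]
tcp_rot: [[0.001, 1.0, 0.001], [1.0, -0.001, -0.001], [-0.001, 0.001, -1.0]]
force: [0.5, 0.9, 5.7]
opening: 0.768
grasp_force: 30.0
```

apply_moves:
  rows:
    - {"x":0,"y":0,"z":-10,"rx":0,"ry":0,"rz":0,"claw":110}
    - {"x":0,"y":0,"z":-35,"rx":0,"ry":0,"rz":0,"claw":110}
    - {"x":0,"y":0,"z":-65,"rx":0,"ry":0,"rz":0,"claw":110}
    - {"x":0,"y":0,"z":-100,"rx":0,"ry":0,"rz":0,"claw":110}
    - {"x":0,"y":0,"z":-130,"rx":0,"ry":0,"rz":0,"claw":110}
    - {"x":0,"y":0,"z":-140,"rx":0,"ry":0,"rz":0,"claw":110}
    - {"x":0,"y":0,"z":-140,"rx":0,"ry":0,"rz":0,"claw":110}
    - {"x":0,"y":0,"z":-140,"rx":0,"ry":0,"rz":0,"claw":110}
    - {"x":0,"y":0,"z":-140,"rx":0,"ry":0,"rz":0,"claw":110}

```text
time_s: 12.72
position: [0.4445, -0.1971, 0.2124]
tcp_rot: [[0.001, 1.0, -0.002], [1.0, -0.001, 0.002], [0.002, -0.002, -1.0]]
force: [0.3, -0.3, -0.6]
opening: 0.77
grasp_force: 30.0
```

```bash
python3 go.py .45 .152 .21
```

```text
t 12.725 p [ 0.4445 -0.1971  0.2124] rot [-0.02 -0.02 -0.01] F [ 0.31 -0.26 -0.62] open 0.7699241700938183 g 29.99963595997542
tool mm [349.1   5.    2.9]
```

apply_moves:
  rows:
    - {"x":25,"y":0,"z":0,"rx":0,"ry":0,"rz":0,"claw":110}
    - {"x":70,"y":0,"z":0,"rx":0,"ry":0,"rz":0,"claw":110}
    - {"x":120,"y":0,"z":0,"rx":0,"ry":0,"rz":0,"claw":110}
    - {"x":170,"y":0,"z":0,"rx":0,"ry":0,"rz":0,"claw":110}
    - {"x":220,"y":0,"z":0,"rx":0,"ry":0,"rz":0,"claw":110}
    - {"x":260,"y":10,"z":0,"rx":0,"ry":0,"rz":0,"claw":110}
    - {"x":290,"y":45,"z":0,"rx":0,"ry":0,"rz":0,"claw":110}
    - {"x":315,"y":90,"z":0,"rx":0,"ry":0,"rz":0,"claw":110}
    - {"x":340,"y":135,"z":0,"rx":0,"ry":0,"rz":0,"claw":110}
    - {"x":357,"y":180,"z":0,"rx":0,"ry":0,"rz":0,"claw":110}

```text
time_s: 13.98
position: [0.6264, 0.1606, 0.2122]
tcp_rot: [[0.0, 1.0, -0.002], [1.0, -0.0, -0.0], [-0.0, -0.002, -1.0]]
force: [0.5, 0.4, -0.1]
opening: 0.768
grasp_force: 30.0
```

```bash
python3 go.py .66 .165 .09
```

```text
t 13.975 p [0.6264 0.1606 0.2122] rot [-0.02  0.   -0.  ] F [ 0.53  0.39 -0.11] open 0.7675271693825697 g 29.99919706955552
tool mm [  4.4  33.8 122.1]
```

apply_moves:
  rows:
    - {"x":4,"y":34,"z":10,"rx":0,"ry":0,"rz":0,"claw":110}
    - {"x":4,"y":34,"z":50,"rx":0,"ry":0,"rz":0,"claw":110}
    - {"x":4,"y":34,"z":85,"rx":0,"ry":0,"rz":0,"claw":110}
    - {"x":4,"y":34,"z":110,"rx":0,"ry":0,"rz":0,"claw":110}
    - {"x":4,"y":34,"z":122,"rx":0,"ry":0,"rz":0,"claw":110}
    - {"x":4,"y":34,"z":127,"rx":0,"ry":0,"rz":0,"claw":110}
    - {"x":4,"y":34,"z":127,"rx":0,"ry":0,"rz":0,"claw":110}

```text
time_s: 14.85
position: [0.66, 0.1632, 0.0869]
tcp_rot: [[0.001, 1.0, 0.001], [1.0, -0.001, 0.0], [0.0, 0.001, -1.0]]
force: [0.1, 0.2, -0.9]
opening: 0.77
grasp_force: 30.0
```

```bash
python3 go.py .66 .165 .0803
```

```text
t 14.85 p [0.66   0.1632 0.0869] rot [ 0.01 -0.   -0.01] F [ 0.11  0.24 -0.87] open 0.7704560176166543 g 29.999657752923667
tool mm [ 1.8 -0.   6.6]
```

apply_moves:
  rows:
    - {"x":0,"y":0,"z":3,"rx":0,"ry":0,"rz":0,"claw":110}
    - {"x":0,"y":0,"z":5,"rx":0,"ry":0,"rz":0,"claw":110}
    - {"x":0,"y":0,"z":6,"rx":0,"ry":0,"rz":0,"claw":110}
    - {"x":0,"y":0,"z":7,"rx":0,"ry":0,"rz":0,"claw":110}
    - {"x":0,"y":0,"z":7,"rx":0,"ry":0,"rz":0,"claw":110}
    - {"x":0,"y":0,"z":7,"rx":0,"ry":0,"rz":0,"claw":110}

```text
time_s: 15.6
position: [0.6597, 0.1632, 0.0803]
tcp_rot: [[0.001, 1.0, 0.0], [1.0, -0.001, 0.0], [0.0, 0.0, -1.0]]
force: [-2.6, -0.5, 5.4]
opening: 0.769
grasp_force: 30.0
```

apply_moves:
  rows:
    - {"x":0,"y":0,"z":0,"rx":0,"ry":0,"rz":0,"claw":0}
    - {"x":0,"y":0,"z":0,"rx":0,"ry":0,"rz":0,"claw":0}
    - {"x":0,"y":0,"z":-20,"rx":0,"ry":0,"rz":0,"claw":0}
    - {"x":0,"y":0,"z":-65,"rx":0,"ry":0,"rz":0,"claw":0}
    - {"x":0,"y":0,"z":-110,"rx":0,"ry":0,"rz":0,"claw":0}
    - {"x":-25,"y":-50,"z":-120,"rx":0,"ry":0,"rz":0,"claw":0}
    - {"x":-55,"y":-105,"z":-120,"rx":0,"ry":0,"rz":0,"claw":0}
    - {"x":-90,"y":-155,"z":-120,"rx":0,"ry":0,"rz":0,"claw":0}
    - {"x":-132,"y":-200,"z":-100,"rx":0,"ry":0,"rz":0,"claw":0}
    - {"x":-132,"y":-208,"z":-70,"rx":0,"ry":0,"rz":0,"claw":0}

```text
time_s: 16.85
position: [0.4498, 0.0298, 0.1512]
tcp_rot: [[0.004, 1.0, 0.003], [1.0, -0.004, -0.001], [-0.001, 0.003, -1.0]]
force: [0.5, -0.3, 0.2]
opening: 1.005
grasp_force: 0.0
```

```bash
python3 go.py .451 .031 .0735
python3 - <<'E'
from h import *
p,d=capture("side");cv2.imwrite("pics/s1.png",p[:,:,::-1])
E
```

```text
t 16.85 p [0.4498 0.0298 0.1512] rot [ 0.02  0.01 -0.04] F [ 0.49 -0.32  0.2 ] open 1.0048482241074426 g 0.0
tool mm [ 1.3  1.  77.7]
```

View pics/s1.png

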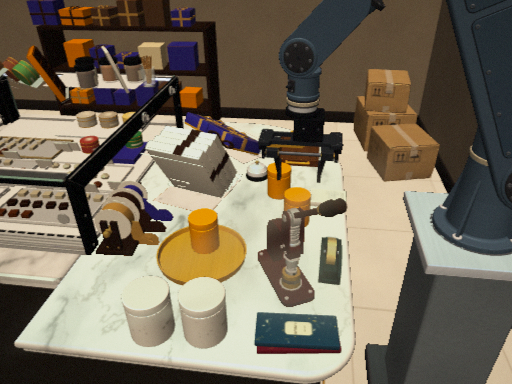

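The empty canister stands upright in the round tray at (204,230). The gripper hovers over the left canister at (298,205). Next I'll grasp it.

apply_moves:
  rows:
    - {"x":1,"y":1,"z":40,"rx":0,"ry":0,"rz":0,"claw":0}
    - {"x":1,"y":1,"z":67,"rx":0,"ry":0,"rz":0,"claw":0}
    - {"x":1,"y":1,"z":76,"rx":0,"ry":0,"rz":0,"claw":0}
    - {"x":1,"y":1,"z":76,"rx":0,"ry":0,"rz":0,"claw":0}
    - {"x":1,"y":1,"z":76,"rx":0,"ry":0,"rz":0,"claw":110}
    - {"x":1,"y":1,"z":76,"rx":0,"ry":0,"rz":0,"claw":110}
    - {"x":1,"y":1,"z":76,"rx":0,"ry":0,"rz":0,"claw":110}
    - {"x":1,"y":1,"z":76,"rx":0,"ry":0,"rz":0,"claw":110}

```text
time_s: 17.9
position: [0.4514, 0.0326, 0.0741]
tcp_rot: [[0.001, 1.0, -0.002], [1.0, -0.001, 0.0], [0.0, -0.002, -1.0]]
force: [-2.6, -1.9, 6.8]
opening: 0.771
grasp_force: 30.0
```

apply_moves:
  rows:
    - {"x":0,"y":0,"z":-10,"rx":0,"ry":0,"rz":0,"claw":110}
    - {"x":0,"y":0,"z":-35,"rx":0,"ry":0,"rz":0,"claw":110}
    - {"x":0,"y":0,"z":-65,"rx":0,"ry":0,"rz":0,"claw":110}
    - {"x":0,"y":0,"z":-100,"rx":0,"ry":0,"rz":0,"claw":110}
    - {"x":0,"y":0,"z":-130,"rx":0,"ry":0,"rz":0,"claw":110}
    - {"x":0,"y":0,"z":-140,"rx":0,"ry":0,"rz":0,"claw":110}
    - {"x":0,"y":0,"z":-140,"rx":0,"ry":0,"rz":0,"claw":110}

```text
time_s: 18.77
position: [0.4524, 0.0325, 0.2137]
tcp_rot: [[0.001, 1.0, 0.001], [1.0, -0.001, -0.0], [-0.0, 0.001, -1.0]]
force: [-0.1, -0.2, -3.6]
opening: 0.768
grasp_force: 30.0
```

```bash
python3 go.py .464 -.426 .21
```

```text
t 18.775 p [0.4524 0.0325 0.2137] rot [ 0.01  0.   -0.01] F [-0.14 -0.2  -3.58] open 0.7677469105725918 g 29.999085618183017
tool mm [-458.5   12.3    3.8]
```

apply_moves:
  rows:
    - {"x":-20,"y":0,"z":0,"rx":0,"ry":0,"rz":0,"claw":110}
    - {"x":-60,"y":0,"z":0,"rx":0,"ry":0,"rz":0,"claw":110}
    - {"x":-110,"y":0,"z":0,"rx":0,"ry":0,"rz":0,"claw":110}
    - {"x":-160,"y":0,"z":0,"rx":0,"ry":0,"rz":0,"claw":110}
    - {"x":-210,"y":2,"z":0,"rx":0,"ry":0,"rz":0,"claw":110}
    - {"x":-260,"y":4,"z":0,"rx":0,"ry":0,"rz":0,"claw":110}
    - {"x":-310,"y":6,"z":0,"rx":0,"ry":0,"rz":0,"claw":110}
    - {"x":-360,"y":8,"z":0,"rx":0,"ry":0,"rz":0,"claw":110}
    - {"x":-405,"y":10,"z":0,"rx":0,"ry":0,"rz":0,"claw":110}
    - {"x":-440,"y":12,"z":0,"rx":0,"ry":0,"rz":0,"claw":110}

```text
time_s: 20.02
position: [0.4628, -0.4089, 0.2107]
tcp_rot: [[0.003, 1.0, -0.003], [1.0, -0.003, 0.003], [0.003, -0.003, -1.0]]
force: [0.4, -0.4, -4.5]
opening: 0.77
grasp_force: 30.0
```

```bash
python3 go.py .464 -.426 .09
```

```text
t 20.025 p [ 0.4628 -0.4089  0.2107] rot [-0.02 -0.03 -0.03] F [ 0.38 -0.36 -4.49] open 0.7696642054911104 g 29.999849782325327
tool mm [-17.5   1.5 120.7]
```

apply_moves:
  rows:
    - {"x":-18,"y":1,"z":10,"rx":0,"ry":0,"rz":0,"claw":110}
    - {"x":-18,"y":1,"z":45,"rx":0,"ry":0,"rz":0,"claw":110}
    - {"x":-18,"y":1,"z":80,"rx":0,"ry":0,"rz":0,"claw":110}
    - {"x":-18,"y":1,"z":105,"rx":0,"ry":0,"rz":0,"claw":110}
    - {"x":-18,"y":1,"z":117,"rx":0,"ry":0,"rz":0,"claw":110}
    - {"x":-18,"y":1,"z":121,"rx":0,"ry":0,"rz":0,"claw":110}
    - {"x":-18,"y":1,"z":121,"rx":0,"ry":0,"rz":0,"claw":110}

```text
time_s: 20.9
position: [0.4651, -0.4256, 0.0928]
tcp_rot: [[0.001, 1.0, 0.0], [1.0, -0.001, -0.0], [-0.0, 0.0, -1.0]]
force: [0.8, -0.4, -5.1]
opening: 0.77
grasp_force: 30.0
```

```bash
python3 go.py .464 -.426 .082
```

```text
t 20.9 p [ 0.4651 -0.4256  0.0928] rot [ 0.    0.   -0.01] F [ 0.83 -0.37 -5.14] open 0.7696536787438012 g 29.999212631955743
tool mm [-0.4 -1.1 10.8]
```

apply_moves:
  rows:
    - {"x":0,"y":0,"z":4,"rx":0,"ry":0,"rz":0,"claw":110}
    - {"x":0,"y":0,"z":7,"rx":0,"ry":0,"rz":0,"claw":110}
    - {"x":0,"y":0,"z":9,"rx":0,"ry":0,"rz":0,"claw":110}
    - {"x":0,"y":0,"z":10,"rx":0,"ry":0,"rz":0,"claw":110}
    - {"x":0,"y":0,"z":11,"rx":0,"ry":0,"rz":0,"claw":110}
    - {"x":0,"y":0,"z":12,"rx":0,"ry":0,"rz":0,"claw":110}
    - {"x":0,"y":0,"z":12,"rx":0,"ry":0,"rz":0,"claw":110}

```text
time_s: 21.78
position: [0.4649, -0.4256, 0.0822]
tcp_rot: [[0.001, 1.0, 0.0], [1.0, -0.001, -0.001], [-0.001, 0.0, -1.0]]
force: [-2.3, 1.9, 6.0]
opening: 0.766
grasp_force: 30.0
```

apply_moves:
  rows:
    - {"x":0,"y":0,"z":0,"rx":0,"ry":0,"rz":0,"claw":0}
    - {"x":0,"y":0,"z":0,"rx":0,"ry":0,"rz":0,"claw":0}
    - {"x":0,"y":0,"z":-20,"rx":0,"ry":0,"rz":0,"claw":0}
    - {"x":0,"y":0,"z":-60,"rx":0,"ry":0,"rz":0,"claw":0}
    - {"x":20,"y":3,"z":-100,"rx":0,"ry":0,"rz":0,"claw":0}
    - {"x":75,"y":10,"z":-100,"rx":0,"ry":0,"rz":0,"claw":0}
    - {"x":130,"y":18,"z":-95,"rx":0,"ry":0,"rz":0,"claw":0}
    - {"x":190,"y":26,"z":-90,"rx":0,"ry":0,"rz":0,"claw":0}
    - {"x":250,"y":34,"z":-80,"rx":0,"ry":0,"rz":0,"claw":0}
    - {"x":305,"y":42,"z":-70,"rx":0,"ry":0,"rz":0,"claw":0}

```text
time_s: 23.02
position: [0.5077, -0.1189, 0.1506]
tcp_rot: [[0.002, 1.0, 0.001], [1.0, -0.002, -0.0], [-0.0, 0.001, -1.0]]
force: [-0.6, -0.7, -0.1]
opening: 0.998
grasp_force: 0.0
```

```bash
python3 go.py .5087 -.0978 .15
```

```text
t 23.025 p [ 0.5077 -0.1189  0.1506] rot [ 0.01  0.   -0.01] F [-0.56 -0.7  -0.07] open 0.9980929094935352 g 0.0
tool mm [21.1  0.9  0.6]
```

apply_moves:
  rows:
    - {"x":21,"y":1,"z":0,"rx":0,"ry":0,"rz":0,"claw":0}
    - {"x":21,"y":1,"z":0,"rx":0,"ry":0,"rz":0,"claw":0}
    - {"x":21,"y":1,"z":40,"rx":0,"ry":0,"rz":0,"claw":0}
    - {"x":21,"y":1,"z":67,"rx":0,"ry":0,"rz":0,"claw":0}
    - {"x":21,"y":1,"z":77,"rx":0,"ry":0,"rz":0,"claw":0}
    - {"x":21,"y":1,"z":77,"rx":0,"ry":0,"rz":0,"claw":0}
    - {"x":21,"y":1,"z":77,"rx":0,"ry":0,"rz":0,"claw":110}
    - {"x":21,"y":1,"z":77,"rx":0,"ry":0,"rz":0,"claw":110}
    - {"x":21,"y":1,"z":77,"rx":0,"ry":0,"rz":0,"claw":110}
    - {"x":21,"y":1,"z":77,"rx":0,"ry":0,"rz":0,"claw":110}

```text
time_s: 24.28
position: [0.5089, -0.0998, 0.0743]
tcp_rot: [[0.001, 1.0, 0.002], [1.0, -0.001, -0.001], [-0.001, 0.002, -1.0]]
force: [0.6, -0.5, 4.8]
opening: 0.765
grasp_force: 30.0
```

apply_moves:
  rows:
    - {"x":0,"y":0,"z":-10,"rx":0,"ry":0,"rz":0,"claw":110}
    - {"x":0,"y":0,"z":-35,"rx":0,"ry":0,"rz":0,"claw":110}
    - {"x":0,"y":0,"z":-65,"rx":0,"ry":0,"rz":0,"claw":110}
    - {"x":0,"y":0,"z":-100,"rx":0,"ry":0,"rz":0,"claw":110}
    - {"x":0,"y":0,"z":-130,"rx":0,"ry":0,"rz":0,"claw":110}
    - {"x":0,"y":0,"z":-140,"rx":0,"ry":0,"rz":0,"claw":110}
    - {"x":0,"y":0,"z":-140,"rx":0,"ry":0,"rz":0,"claw":110}

```text
time_s: 25.15
position: [0.5079, -0.0994, 0.2135]
tcp_rot: [[0.001, 1.0, -0.0], [1.0, -0.001, 0.0], [0.0, -0.0, -1.0]]
force: [1.6, 0.4, -4.8]
opening: 0.768
grasp_force: 30.0
```

```bash
python3 go.py .464 -.336 .21
```

```text
t 25.15 p [ 0.5079 -0.0994  0.2135] rot [-0.   -0.   -0.01] F [ 1.65  0.42 -4.76] open 0.7680750802340836 g 29.99911200720817
tool mm [-236.6  -43.5    3.4]
```

apply_moves:
  rows:
    - {"x":-20,"y":-4,"z":0,"rx":0,"ry":0,"rz":0,"claw":110}
    - {"x":-60,"y":-11,"z":0,"rx":0,"ry":0,"rz":0,"claw":110}
    - {"x":-105,"y":-19,"z":0,"rx":0,"ry":0,"rz":0,"claw":110}
    - {"x":-150,"y":-28,"z":0,"rx":0,"ry":0,"rz":0,"claw":110}
    - {"x":-195,"y":-36,"z":0,"rx":0,"ry":0,"rz":0,"claw":110}
    - {"x":-225,"y":-42,"z":0,"rx":0,"ry":0,"rz":0,"claw":110}
    - {"x":-237,"y":-44,"z":10,"rx":0,"ry":0,"rz":0,"claw":110}
    - {"x":-237,"y":-44,"z":35,"rx":0,"ry":0,"rz":0,"claw":110}
    - {"x":-237,"y":-44,"z":60,"rx":0,"ry":0,"rz":0,"claw":110}
    - {"x":-237,"y":-44,"z":75,"rx":0,"ry":0,"rz":0,"claw":110}

```text
time_s: 26.4
position: [0.4628, -0.3342, 0.1357]
tcp_rot: [[0.001, 1.0, -0.004], [1.0, -0.001, 0.005], [0.005, -0.004, -1.0]]
force: [-0.3, -1.0, -4.2]
opening: 0.769
grasp_force: 30.0
```

```bash
python3 go.py .464 -.336 .09
```

```text
t 26.4 p [ 0.4628 -0.3342  0.1357] rot [-0.04 -0.04 -0.01] F [-0.3  -0.99 -4.25] open 0.7689965068648499 g 29.999160580337048
tool mm [-2.   1.3 45.7]
```

apply_moves:
  rows:
    - {"x":0,"y":1,"z":20,"rx":0,"ry":0,"rz":0,"claw":110}
    - {"x":0,"y":1,"z":35,"rx":0,"ry":0,"rz":0,"claw":110}
    - {"x":0,"y":1,"z":44,"rx":0,"ry":0,"rz":0,"claw":110}
    - {"x":0,"y":1,"z":47,"rx":0,"ry":0,"rz":0,"claw":110}
    - {"x":0,"y":1,"z":47,"rx":0,"ry":0,"rz":0,"claw":110}

```text
time_s: 27.02
position: [0.4651, -0.3367, 0.0918]
tcp_rot: [[0.001, 1.0, 0.0], [1.0, -0.001, -0.0], [-0.0, 0.0, -1.0]]
force: [0.0, 0.2, -4.3]
opening: 0.766
grasp_force: 30.0
```

```bash
python3 go.py .464 -.336 .082
```

```text
t 27.025 p [ 0.4651 -0.3367  0.0918] rot [ 0.    0.   -0.01] F [ 0.03  0.18 -4.29] open 0.7660041486262891 g 29.99917218927294
tool mm [ 0.7 -1.1  9.8]
```

apply_moves:
  rows:
    - {"x":0,"y":0,"z":4,"rx":0,"ry":0,"rz":0,"claw":110}
    - {"x":0,"y":0,"z":6,"rx":0,"ry":0,"rz":0,"claw":110}
    - {"x":0,"y":0,"z":8,"rx":0,"ry":0,"rz":0,"claw":110}
    - {"x":0,"y":0,"z":9,"rx":0,"ry":0,"rz":0,"claw":110}
    - {"x":0,"y":0,"z":10,"rx":0,"ry":0,"rz":0,"claw":110}
    - {"x":0,"y":0,"z":11,"rx":0,"ry":0,"rz":0,"claw":110}
    - {"x":0,"y":0,"z":11,"rx":0,"ry":0,"rz":0,"claw":110}

```text
time_s: 27.9
position: [0.4649, -0.3365, 0.0823]
tcp_rot: [[0.001, 1.0, 0.0], [1.0, -0.001, -0.0], [-0.0, 0.0, -1.0]]
force: [-3.6, 2.1, 8.1]
opening: 0.772
grasp_force: 30.0
```

apply_moves:
  rows:
    - {"x":0,"y":0,"z":0,"rx":0,"ry":0,"rz":0,"claw":0}
    - {"x":0,"y":0,"z":0,"rx":0,"ry":0,"rz":0,"claw":0}
    - {"x":0,"y":0,"z":-20,"rx":0,"ry":0,"rz":0,"claw":0}
    - {"x":0,"y":0,"z":-60,"rx":0,"ry":0,"rz":0,"claw":0}
    - {"x":0,"y":0,"z":-110,"rx":0,"ry":0,"rz":0,"claw":0}
    - {"x":40,"y":0,"z":-160,"rx":0,"ry":0,"rz":0,"claw":0}
    - {"x":90,"y":0,"z":-190,"rx":0,"ry":0,"rz":0,"claw":0}
    - {"x":140,"y":0,"z":-200,"rx":0,"ry":0,"rz":0,"claw":0}
    - {"x":180,"y":0,"z":-200,"rx":0,"ry":0,"rz":0,"claw":0}
    - {"x":180,"y":0,"z":-200,"rx":0,"ry":0,"rz":0,"claw":0}

```text
time_s: 29.15
position: [0.4647, -0.154, 0.2809]
tcp_rot: [[-0.002, 1.0, -0.0], [1.0, 0.002, 0.0], [0.0, -0.0, -1.0]]
force: [0.2, -1.0, 0.2]
opening: 1.0
grasp_force: 0.0
```

Run:
```python
from h import *
a,_=capture("side");b,_=capture("top")
cv2.imwrite("pics/end.png",np.vstack([a[90:340,90:390],b[60:280,80:380][:, :300]])[:,:,::-1])
print(read_state()["time_s"])
```

```text
29.25
```

View pics/end.png

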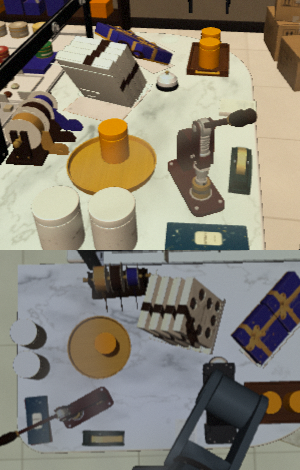

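Two canisters stand upright in the wood tray, at (208,45) in the side crop and (270,400) and beyond in the top crop. The empty one stands in the round tray at (113,140). The bell and the dispenser haven't moved.

```bash
python3 -c "
from rig import hand_in
print(hand_in())"
```

```text
the job is handed in; nothing more can be done
None
```

I lifted all three canisters first, then stood the two filled ones (about 4.4 and 5.2 N on lifting) upright in the wooden tray and the empty one (about 0.6 N) in the round brass tray. The job was handed in at about 29 s; the last pictures showed all three standing and the bell and tape dispenser in place, but the arm hid the order block.

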